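# Rake the deburring stones level in the drying tray

## Task

The deburring stones have been tipped in a heap at one end of the drying tray and must dry in a single layer. Stand the rake, which lies on its side, up on its pins on the bench and let go; then take a fresh hold of its handle from above, lay its cross plate gently across both tray rims and rake the heap out along the tray, from either end as needed, until all ten stones lie on the flat bed, none on top of another, and each half of its length holds at least two. Keep the gripper off the stones, leave the reel, the tape and the marker where they are, and finish with the rake standing on its pins on the bench clear of the tray.

Things in the scene. Friction and masses are not known exactly. Their poses are not given: they have to be found in the camera images.
- tray_bed (a point): Centre of the flat bed of the fixed sheet-metal drying tray, on top of its perforated floor, 3 mm above the bench. x runs along the tray (the heap lies at the -x end), y across, z up. The flat bed is x -82.5 to +82.5 mm, y -35 to +35 mm; its halves meet at x = 0. Beyond it, at both ends, the floor ramps up 18 mm to an open mouth at x = -114.5 and +114.5 mm.
- tray: The whole drying tray, 233 x 90 x 43 mm, fixed; origin 3 mm below tray_bed, same axes.
- tray_rim (a point): Point above the bed's centre at the height of the tray's two side rims, 43 mm above the bench; axes as tray_bed. The rims are level, run along x from -116 to +116 mm, and have flanges 10 mm wide (y 35 to 45 mm either side). There is no wall across the ends.
- rake: Levelling rake, 110 mm long, 0.22 to 0.37 kg: wooden handle 30 x 30 mm, 88 mm long, on a steel cross plate 100 x 30 x 6 mm; under the plate nine pins 5 mm thick, 16 mm long, in rows of five and four, 61 x 29 mm over all. Starts lying on its side, handle level. x points from pins to butt (up when it stands on its pins), y along the plate; origin on the plane of the pin tips, on the side it lies on.
- rake_handle (a point): Point on the rake's handle axis, 70 mm from the pin tips and 40 mm from the butt, 15 mm above the bench while the rake lies; axes as the rake's. The handle begins 22 mm from the pin tips, at the plate.
- rake_tips (a point): Centre of the rake's pin tips, on the handle axis; axes as the rake's. At height 0 when it stands on the bench, which it does stably by itself. With the plate resting on both tray rims the tips hang 24 mm above the tray floor: they pass over stones that lie singly on it and push any higher one along.
- solder_reel: Blue-flanged reel of solder, 55 mm across and 40 mm high, standing on the bench, a bystander; origin at the centre of its underside.
- tape_roll: Roll of black tape lying flat, 68 mm across and 19 mm high, a bystander; origin at the centre of its underside.
- marker_pen: Felt marker lying on the bench, 130 x 14 x 16 mm, a bystander; origin under its middle, x along it.
- stone_1_center (a point): Centre of deburring stone 1 of ten alike: a grey triangular ceramic prism 17 mm thick, 20 mm from each side to the blunted corner opposite (fits in a 27 mm circle), about 14 g; z is the axis through its triangular faces, 8.5 mm from each. The ten start heaped up to three deep at the -x end of the flat bed; a stone resting on another has its centre about 25 mm above the floor, one lying on the floor 7 to 13 mm.
- stone_2_center (a point): Centre of deburring stone 2 of ten alike: a grey triangular ceramic prism 17 mm thick, 20 mm from each side to the blunted corner opposite (fits in a 27 mm circle), about 14 g; z is the axis through its triangular faces, 8.5 mm from each. The ten start heaped up to three deep at the -x end of the flat bed; a stone resting on another has its centre about 25 mm above the floor, one lying on the floor 7 to 13 mm.
- stone_3_center (a point): Centre of deburring stone 3 of ten alike: a grey triangular ceramic prism 17 mm thick, 20 mm from each side to the blunted corner opposite (fits in a 27 mm circle), about 14 g; z is the axis through its triangular faces, 8.5 mm from each. The ten start heaped up to three deep at the -x end of the flat bed; a stone resting on another has its centre about 25 mm above the floor, one lying on the floor 7 to 13 mm.
- stone_4_center (a point): Centre of deburring stone 4 of ten alike: a grey triangular ceramic prism 17 mm thick, 20 mm from each side to the blunted corner opposite (fits in a 27 mm circle), about 14 g; z is the axis through its triangular faces, 8.5 mm from each. The ten start heaped up to three deep at the -x end of the flat bed; a stone resting on another has its centre about 25 mm above the floor, one lying on the floor 7 to 13 mm.
- stone_5_center (a point): Centre of deburring stone 5 of ten alike: a grey triangular ceramic prism 17 mm thick, 20 mm from each side to the blunted corner opposite (fits in a 27 mm circle), about 14 g; z is the axis through its triangular faces, 8.5 mm from each. The ten start heaped up to three deep at the -x end of the flat bed; a stone resting on another has its centre about 25 mm above the floor, one lying on the floor 7 to 13 mm.
- stone_6_center (a point): Centre of deburring stone 6 of ten alike: a grey triangular ceramic prism 17 mm thick, 20 mm from each side to the blunted corner opposite (fits in a 27 mm circle), about 14 g; z is the axis through its triangular faces, 8.5 mm from each. The ten start heaped up to three deep at the -x end of the flat bed; a stone resting on another has its centre about 25 mm above the floor, one lying on the floor 7 to 13 mm.
- stone_7_center (a point): Centre of deburring stone 7 of ten alike: a grey triangular ceramic prism 17 mm thick, 20 mm from each side to the blunted corner opposite (fits in a 27 mm circle), about 14 g; z is the axis through its triangular faces, 8.5 mm from each. The ten start heaped up to three deep at the -x end of the flat bed; a stone resting on another has its centre about 25 mm above the floor, one lying on the floor 7 to 13 mm.
- stone_8_center (a point): Centre of deburring stone 8 of ten alike: a grey triangular ceramic prism 17 mm thick, 20 mm from each side to the blunted corner opposite (fits in a 27 mm circle), about 14 g; z is the axis through its triangular faces, 8.5 mm from each. The ten start heaped up to three deep at the -x end of the flat bed; a stone resting on another has its centre about 25 mm above the floor, one lying on the floor 7 to 13 mm.
- stone_9_center (a point): Centre of deburring stone 9 of ten alike: a grey triangular ceramic prism 17 mm thick, 20 mm from each side to the blunted corner opposite (fits in a 27 mm circle), about 14 g; z is the axis through its triangular faces, 8.5 mm from each. The ten start heaped up to three deep at the -x end of the flat bed; a stone resting on another has its centre about 25 mm above the floor, one lying on the floor 7 to 13 mm.
- stone_10_center (a point): Centre of deburring stone 10 of ten alike: a grey triangular ceramic prism 17 mm thick, 20 mm from each side to the blunted corner opposite (fits in a 27 mm circle), about 14 g; z is the axis through its triangular faces, 8.5 mm from each. The ten start heaped up to three deep at the -x end of the flat bed; a stone resting on another has its centre about 25 mm above the floor, one lying on the floor 7 to 13 mm.

How it is judged (in metres and radians):
On the way, in this order (a step that is already met when the one before it is completed fails the run):
1. the rake stands on its pins on the bench, let go, before it is used (angle between rake_handle's own x axis and vertical below 0.1 rad and height (world z) of rake_tips below 0.0025 m and contact force between rake and the fingers below 0.05 N and contact force between rake and tray below 0.05 N and horizontal distance between rake_tips and tray_bed above 0.07 m and linear speed of rake below 0.02 m/s), for 0.2 s.
2. the held rake lies with its cross plate across both tray rims, pins down in the tray (z of rake_tips in the frame of tray_bed between 0.02 and 0.028 m and y of rake_tips in the frame of tray_bed between -0.015 and 0.015 m and x of rake_tips in the frame of tray_bed between -0.12 and 0.12 m and angle between the y axis of rake_tips and the y axis of tray_bed, either way round below 0.2 rad and contact force between rake and the fingers above 1 N), for 0.1 s.
3. all ten stones lie on the flat bed in one layer, at least two in each half of its length (z of stone_1_center in the frame of tray_bed between 0 and 0.018 m and x of stone_1_center in the frame of tray_bed between -0.0975 and 0.0975 m and y of stone_1_center in the frame of tray_bed between -0.035 and 0.035 m and z of stone_2_center in the frame of tray_bed between 0 and 0.018 m and x of stone_2_center in the frame of tray_bed between -0.0975 and 0.0975 m and y of stone_2_center in the frame of tray_bed between -0.035 and 0.035 m and z of stone_3_center in the frame of tray_bed between 0 and 0.018 m and x of stone_3_center in the frame of tray_bed between -0.0975 and 0.0975 m and y of stone_3_center in the frame of tray_bed between -0.035 and 0.035 m and z of stone_4_center in the frame of tray_bed between 0 and 0.018 m and x of stone_4_center in the frame of tray_bed between -0.0975 and 0.0975 m and y of stone_4_center in the frame of tray_bed between -0.035 and 0.035 m and z of stone_5_center in the frame of tray_bed between 0 and 0.018 m and x of stone_5_center in the frame of tray_bed between -0.0975 and 0.0975 m and y of stone_5_center in the frame of tray_bed between -0.035 and 0.035 m and z of stone_6_center in the frame of tray_bed between 0 and 0.018 m and x of stone_6_center in the frame of tray_bed between -0.0975 and 0.0975 m and y of stone_6_center in the frame of tray_bed between -0.035 and 0.035 m and z of stone_7_center in the frame of tray_bed between 0 and 0.018 m and x of stone_7_center in the frame of tray_bed between -0.0975 and 0.0975 m and y of stone_7_center in the frame of tray_bed between -0.035 and 0.035 m and z of stone_8_center in the frame of tray_bed between 0 and 0.018 m and x of stone_8_center in the frame of tray_bed between -0.0975 and 0.0975 m and y of stone_8_center in the frame of tray_bed between -0.035 and 0.035 m and z of stone_9_center in the frame of tray_bed between 0 and 0.018 m and x of stone_9_center in the frame of tray_bed between -0.0975 and 0.0975 m and y of stone_9_center in the frame of tray_bed between -0.035 and 0.035 m and z of stone_10_center in the frame of tray_bed between 0 and 0.018 m and x of stone_10_center in the frame of tray_bed between -0.0975 and 0.0975 m and y of stone_10_center in the frame of tray_bed between -0.035 and 0.035 m and ((x of stone_1_center in the frame of tray_bed below 0 m and x of any of stone_2_center, stone_3_center, stone_4_center, stone_5_center, stone_6_center, stone_7_center, stone_8_center, stone_9_center, stone_10_center in the frame of tray_bed below 0 m) or (x of stone_2_center in the frame of tray_bed below 0 m and x of any of stone_3_center, stone_4_center, stone_5_center, stone_6_center, stone_7_center, stone_8_center, stone_9_center, stone_10_center in the frame of tray_bed below 0 m) or (x of stone_3_center in the frame of tray_bed below 0 m and x of any of stone_4_center, stone_5_center, stone_6_center, stone_7_center, stone_8_center, stone_9_center, stone_10_center in the frame of tray_bed below 0 m) or (x of stone_4_center in the frame of tray_bed below 0 m and x of any of stone_5_center, stone_6_center, stone_7_center, stone_8_center, stone_9_center, stone_10_center in the frame of tray_bed below 0 m) or (x of stone_5_center in the frame of tray_bed below 0 m and x of any of stone_6_center, stone_7_center, stone_8_center, stone_9_center, stone_10_center in the frame of tray_bed below 0 m) or (x of stone_6_center in the frame of tray_bed below 0 m and x of any of stone_7_center, stone_8_center, stone_9_center, stone_10_center in the frame of tray_bed below 0 m) or (x of stone_7_center in the frame of tray_bed below 0 m and x of any of stone_8_center, stone_9_center, stone_10_center in the frame of tray_bed below 0 m) or (x of stone_8_center in the frame of tray_bed below 0 m and x of any of stone_9_center, stone_10_center in the frame of tray_bed below 0 m) or x of each of stone_9_center, stone_10_center in the frame of tray_bed below 0 m) and ((x of stone_1_center in the frame of tray_bed above 0 m and x of any of stone_2_center, stone_3_center, stone_4_center, stone_5_center, stone_6_center, stone_7_center, stone_8_center, stone_9_center, stone_10_center in the frame of tray_bed above 0 m) or (x of stone_2_center in the frame of tray_bed above 0 m and x of any of stone_3_center, stone_4_center, stone_5_center, stone_6_center, stone_7_center, stone_8_center, stone_9_center, stone_10_center in the frame of tray_bed above 0 m) or (x of stone_3_center in the frame of tray_bed above 0 m and x of any of stone_4_center, stone_5_center, stone_6_center, stone_7_center, stone_8_center, stone_9_center, stone_10_center in the frame of tray_bed above 0 m) or (x of stone_4_center in the frame of tray_bed above 0 m and x of any of stone_5_center, stone_6_center, stone_7_center, stone_8_center, stone_9_center, stone_10_center in the frame of tray_bed above 0 m) or (x of stone_5_center in the frame of tray_bed above 0 m and x of any of stone_6_center, stone_7_center, stone_8_center, stone_9_center, stone_10_center in the frame of tray_bed above 0 m) or (x of stone_6_center in the frame of tray_bed above 0 m and x of any of stone_7_center, stone_8_center, stone_9_center, stone_10_center in the frame of tray_bed above 0 m) or (x of stone_7_center in the frame of tray_bed above 0 m and x of any of stone_8_center, stone_9_center, stone_10_center in the frame of tray_bed above 0 m) or (x of stone_8_center in the frame of tray_bed above 0 m and x of any of stone_9_center, stone_10_center in the frame of tray_bed above 0 m) or x of each of stone_9_center, stone_10_center in the frame of tray_bed above 0 m)), for 0.2 s.
At the end, for the whole second after the job is handed in: All ten stones lie on the flat bed in one layer (centres under 18 mm above its floor, within its 70 mm width and length with 15 mm grace), at least two in each half; the rake stands on its pins on the bench (within 0.1 rad), its axis over 70 mm from the bed centre, off the tray, still, let go (all of step 1 and all of step 3); the robot touches nothing.
It fails at once if the gripper touches a stone (contact force between any of the arm, the fingers and stone_1 above 0.3 N or contact force between any of the arm, the fingers and stone_2 above 0.3 N or contact force between any of the arm, the fingers and stone_3 above 0.3 N or contact force between any of the arm, the fingers and stone_4 above 0.3 N or contact force between any of the arm, the fingers and stone_5 above 0.3 N or contact force between any of the arm, the fingers and stone_6 above 0.3 N or contact force between any of the arm, the fingers and stone_7 above 0.3 N or contact force between any of the arm, the fingers and stone_8 above 0.3 N or contact force between any of the arm, the fingers and stone_9 above 0.3 N or contact force between any of the arm, the fingers and stone_10 above 0.3 N).
It fails at once if the rake is pressed on the tray with more than 60 N (contact force between rake and tray above 60 N).
It fails at once if the reel, the tape or the marker is moved more than 30 mm (distance of any of solder_reel, tape_roll, marker_pen from where it was at the start of the episode above 0.03 m).
It also fails if it takes over 72 s, if anything falls off the work surface, if the arm or the gripper's body presses on something with over 40 N, if the wrist force passes 120 N, or if a joint passes its speed limit or range.

## Robot

A 6-joint arm with a two-finger parallel gripper is mounted at the origin on a cart in front of the work surface, level with it; the furniture and walls round the work are solid. World frame = base frame: x ahead of the robot, y to its left, z up, the work surface at z = 0. Lengths are in mm, angles in degrees, forces in N, time in s.
With the tool pointing down it reaches from about 300 to 850 mm from the base axis. Payload 4.2 kg.
Tool frame: the origin (TCP) lies on the centre line of the jaws, within the pads' length; the fingertips stand 14 mm ahead of it and the grasp point (between the pads) lies 5 mm behind it; z points along the fingers, y is the line along which they close (so a half turn about z gives the same grasp; the last joint's range is limited). The gripper opens to 91 mm and grips with 3 to 60 N. Pads are 32 mm wide; open, the fingers measure 118 mm over their backs; the gripper's body (76 mm by 178 mm) begins 60 mm behind the grasp point.
Start: joints at [71.677, 18.312, 89.639, -0, 72.044, -1.146], TCP at [169.817, 549.37, 199.776] pointing down, gripper open.
Joint ranges: [-177.97, 177.97], [-48.28, 115.42], [12.27, 149.76], [-77.06, 257.06], [2.81, 150.46], [-146.56, 146.56]. Speed limits (degrees/s): [147.25, 147.25, 180, 180, 180, 180].

## Interface

Orientations are given as [roll, pitch, yaw] about the fixed x, y, z axes, in that order (R = Rz(yaw) Ry(pitch) Rx(roll)).
In Python, from workcell import env gives the robot as it stands.
- The arm moves only by the tool arm_command, never from a script. Its argument "motion" is a list of rows, each an object with "offset": the shift along the tool's x, y, z in m, a list of three; "spin": the turn about the tool's z in rad. In form: [{"offset": [tx, ty, tz], "spin": spin}, ...]. A call has 1 to 5 rows; each row shifts and turns the commanded pose from where the row before left it, along the tool's axes as they then stand; what a row does not reach is not made up. A row lasts 1/8 s, in which the tool goes at most 62.5 mm and 10.7 degrees, less where a joint would pass 70% of its speed; a pose out of reach is approached as far as the arm can. A call with a gripper value outside its range is refused whole. "jaw" is the finger opening in m, from 0 to 0.0912, set as the call begins (left out, the last holds). The fingers move at their own pace and stop on an object; "newtons" is the grip in N (left out, the last holds). Time passes only in rows, so rows that do not move let the fingers close. It gives the time, the measured TCP pose, the force, the opening and the grip force at its end, in the units of the state.
- env.state(): the state, without advancing time (a new reading comes with each control period).
- env.grab_frame(name): name is "side" or "top"; returns (picture, depth): 420x560x3 uint8, blue, green, red; 420x560 float32, mm along the optical axis (not along the pixel's ray), 0 where there is no reading.
- env.camera_model(name): a dict with "fx", "fy", "cx", "cy" (pixels), "eye" and "rotation" of the camera in the world. Camera axes: x right, y down, z forward; pixel columns grow to the right and rows downward; lengths in mm; the calibration is good to about 2 mm. A picture is of the moment at which its call begins. camera_model takes no time and is no camera call.
- env.job_done(): hands the job in; it is judged then, once.
Trained networks look in the newest picture that a camera, given by its name, has taken for a name from the list of things; names that differ only in an ending like _2 or _b are one class to them, and where a whole thing is asked for, a point or a joint stands for the part that bears it (a point fixed in the world has none). Each returns a list of dicts, best first, with "score" (0 to 1); they miss things now and then, are a little off and sometimes report something else, mostly with a low value. They report only what shows in the picture. A call takes as long as a camera call.
- env.boxes_of(camera, target): "bbox" ([left, top, right, bottom] in pixels, round what is visible of it).
- env.pinpoint(camera, target): "location" ([column, row] in pixels: a listed point, or the origin of a listed thing).
The state is a dict: "time_s": time; "qpos": joint angles; "qvel": joint speeds; "effort": joint torques, N m; "ee_pos": TCP position; "ee_rot": TCP orientation; "force": force on the tool from outside, world axes, zero at the start; "torque": the same for the moment, N m; "gripper_width": finger opening in mm; "gripper_force": force on a finger pad.
Only numpy, scipy, OpenCV 4.12 (cv2) and the standard library are available. Lean on these libraries where they do the work, as an engineer would, in place of code of your own. Each camera call takes 0.05 s, during which the arm holds its last target. There are 200 camera calls.

## Working session

There is one attempt and no reset: what is moved stays moved. The work goes in short steps, Python scripts to look and compute and a tool call to move; the robot and the scene stay as the last step left them, time stands still between calls to the robot, and variables do not carry over. Pictures are saved under pics/ and viewed, at most 10 in all, crops included, and the job is handed in when it is done.

Besides the shell and the picture viewer there is one more tool, called after "Request:" as name(argument=value, ...), one argument or row to a line, values as JSON. arm_command: Moves the arm, as the interface text tells. Its arguments: {"type":"object","properties":{"motion":{"type":"array"},"jaw":{"type":"number"},"newtons":{"type":"number"}},"required":["motion"]}

```bash
mkdir -p pics
cat > h.py <<'E'
import numpy as np, cv2
from workcell import env
def world(cam,uv,d=None,z=None):
    m=env.camera_model(cam);R=np.array(m["rotation"]);e=np.array(m["eye"])
    r=np.array([(uv[0]-m["cx"])/m["fx"],(uv[1]-m["cy"])/m["fy"],1.])
    w=R@r
    s=d if d is not None else (z-e[2])/w[2]
    return e+s*w
def cloud(cam,D):
    m=env.camera_model(cam);R=np.array(m["rotation"]);e=np.array(m["eye"])
    v,u=np.mgrid[:D.shape[0],:D.shape[1]]
    P=np.stack([(u-m["cx"])/m["fx"]*D,(v-m["cy"])/m["fy"]*D,D],-1)
    P=P@R.T+e;P[D==0]=np.nan
    return P
E
python3 - <<'E'
from h import *
for c in("top","side"):
    I,D=env.grab_frame(c);cv2.imwrite(f"pics/{c}0.png",I);np.save(f"{c}0.npy",D)
    m=env.camera_model(c);print(c,m["eye"],np.round(m["rotation"],3).tolist(),m["fx"])
    for t,z in(("tray_bed",3),("tray_rim",43),("rake",0),("rake_handle",15),("rake_tips",15),("solder_reel",0),("tape_roll",0),("marker_pen",0)):
        for p in env.pinpoint(c,t)[:2]:
            print(t,round(p["score"],2),np.round(p["location"]),np.round(world(c,p["location"],z=z)))
s=env.state();print({k:np.round(v,2) for k,v in s.items()})
E
```

```text
top [475.90757214 229.96118491 892.05130647] [-173.05, 2.035, -90.069] 395.5325669688446Traceback (most recent call last):
  File "<stdin>", line 7, in <module>
  File "h.py", line 7, in world
    s=d if d is not None else (z-e[2])/w[2]
                                       ~^^^
IndexError: invalid index to scalar variable.
```

View pics/top0.png

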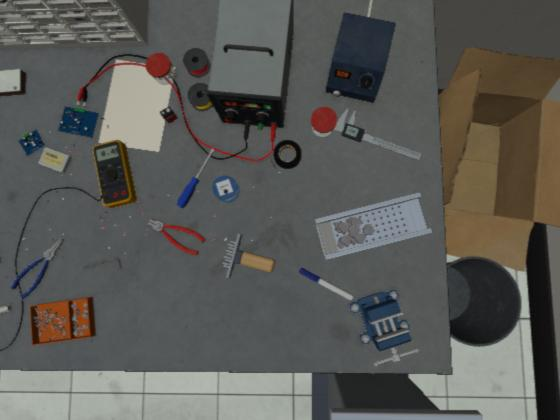

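The top view shows the rake at (248,258) with pins to the left, the tray at (372,226) with its heap at the left end, the marker at (327,284), the vise at (385,320), the reel at (226,190) and the tape at (288,154). The camera rotation comes as roll, pitch, yaw, so I'm fixing the helper.

```bash
sed -i 's/^from workcell/from scipy.spatial.transform import Rotation as Ro\nfrom workcell/; s/np.array(m\["rotation"\])/Ro.from_euler("xyz",m["rotation"],degrees=True).as_matrix()/' h.py
python3 - <<'E'
from h import *
for c in("top","side"):
    I,D=env.grab_frame(c);cv2.imwrite(f"pics/{c}0.png",I);np.save(f"{c}0.npy",D)
    m=env.camera_model(c);print(c,m["eye"],m["rotation"],m["fx"])
    for t,z in(("tray_bed",3),("tray_rim",43),("rake",0),("rake_handle",15),("rake_tips",15),("solder_reel",0),("tape_roll",0),("marker_pen",0)):
        for p in env.pinpoint(c,t)[:2]:
            print(t,round(p["score"],2),np.round(p["location"]),np.round(world(c,p["location"],z=z)))
    for p in env.boxes_of(c,"rake")[:1]+env.boxes_of(c,"tray")[:1]: print(np.round(p["bbox"]),p["score"])
I,D=env.grab_frame("top");P=cloud("top",D)
# rake: points above bench
W=P[225:285,215:280].reshape(-1,3);W=W[W[:,2]>9];print(len(W))
def ax(W):
    c=W[:,:2].mean(0);u,s,v=np.linalg.svd(W[:,:2]-c);return c,v[0],np.degrees(np.arctan2(v[0,1],v[0,0]))
H=P[240:285,246:280].reshape(-1,3);H=H[H[:,2]>22]
print("handle",len(H),ax(H),H[:,2].max(),np.round([H.min(0),H.max(0)]))
T=P[190:262,312:436].reshape(-1,3);T=T[(T[:,2]>38)&(T[:,2]<50)]
r=cv2.minAreaRect(T[:,:2].astype(np.float32));print("rim",len(T),r,np.median(T[:,2]))
s=env.state();print({k:np.round(v,2) for k,v in s.items()})
E
```

```text
top [475.90757214 229.96118491 892.05130647] [-173.04981441    2.03528008  -90.06928842] 395.5325669688446
tray_bed 0.68 [370. 227.] [546.  67.   3.]
tray_rim 0.93 [372. 226.] [546.  69.  43.]
tray_rim 0.53 [353. 223.] [552. 111.  43.]
rake 0.63 [225. 256.] [481. 392.   0.]
rake 0.59 [225. 254.] [487. 394.   0.]
rake_handle 0.88 [256. 261.] [470. 322.  15.]
rake_tips 0.91 [229. 254.] [485. 382.  15.]
rake_tips 0.24 [351. 239.] [519. 112.  15.]
solder_reel 0.79 [228. 190.] [633. 387.   0.]
solder_reel 0.7 [339. 227.] [547. 135.   0.]
tape_roll 0.97 [283. 156.] [712. 261.   0.]
marker_pen 0.64 [326. 282.] [425. 168.   0.]
marker_pen 0.54 [350. 239.] [519. 111.   0.]
[223. 234. 274. 279.] 0.67
[319. 192. 430. 259.] 0.62
side [ 506.12781547 -577.07163298  609.23402635] [-122.82821094   -1.39750086   -3.2706252 ] 499.36543848080413
tray_bed 0.73 [272. 298.] [550.  68.   3.]
tray_rim 0.72 [273. 282.] [550.  65.  43.]
tray_rim 0.58 [269. 295.] [542.  32.  43.]
rake 0.56 [236. 200.] [483. 394.   0.]
rake_handle 0.93 [232. 210.] [476. 329.  15.]
rake_tips 0.84 [235. 196.] [481. 390.  15.]
rak
[... 355 characters left out ...]
25831]), np.float64(-107.00909885071395)) 32.83890494926425 [[447. 281.  22.]
 [491. 342.  33.]]
rim 1060 ((546.4658203125, 67.17123413085938), (90.0577163696289, 233.3209991455078), 14.252803802490234) 41.84617053559663
{'time_s': np.float64(1.25), 'qpos': array([71.67, 18.31, 89.64,  0.  , 72.05, -1.15]), 'qvel': array([ 0.05, -0.16,  0.03,  0.12, -0.06,  0.02]), 'effort': array([ 0.000e+00, -4.124e+01, -2.322e+01,  7.000e-02,  4.000e-02,
       -0.000e+00]), 'ee_pos': array([169.85, 549.35, 199.79]), 'ee_rot': array([180.  ,  -0.  , 162.82]), 'force': array([ 0.07, -0.02, -0.2 ]), 'torque': array([ 0.02, -0.04,  0.02]), 'gripper_force': np.float64(0.0), 'gripper_width': np.float64(91.13)}
```

View pics/side0.png

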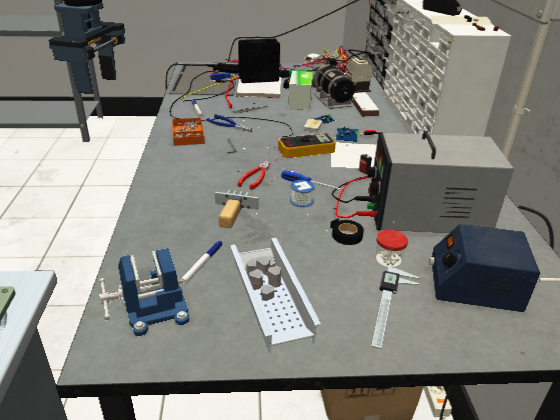

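The side view agrees: rake at (236,205), tray at (272,295), vise at (150,290). Next I refine the rake axis.

Run:
```python
from h import *
for c,b in(("top",(225,285,215,280)),("side",(185,232,205,265))):
    D=np.load(c+"0.npy");P=cloud(c,D)[b[0]:b[1],b[2]:b[3]].reshape(-1,3)
    P=P[np.isfinite(P[:,0])]
    print(c,"bench",np.median(P[P[:,2]<7][:,2]))
    W=P[(P[:,2]>25)]
    r=cv2.minAreaRect(W[:,:2].astype(np.float32));print(r,len(W))
    b=np.array([-.24,-.97]);s=(W[:,:2]-[483,386])@b
    for lo,hi in((0,20),(25,50),(50,75),(75,100),(100,125)):
        q=W[(s>lo)&(s<hi)]
        if len(q):print(lo,hi,len(q),np.round(np.median(q,0)),np.round([q.min(0),q.max(0)]).tolist())
    q=W[(s>5)&(s<25),:2]; 
    if len(q)>5: print(cv2.minAreaRect(q.astype(np.float32)))
    q=W[(s>30),:2]; 
    if len(q)>5: print(cv2.minAreaRect(q.astype(np.float32)))
```

```text
top bench -1.0557348974346041
((488.4414367675781, 338.6217041015625), (91.37775421142578, 110.73343658447266), 7.8275861740112305) 699
0 20 187 [482. 372.  28.] [[437.0, 355.0, 25.0], [532.0, 390.0, 32.0]]
25 50 139 [477. 348.  28.] [[462.0, 335.0, 25.0], [493.0, 363.0, 32.0]]
50 75 147 [471. 324.  29.] [[456.0, 311.0, 25.0], [486.0, 340.0, 32.0]]
75 100 149 [464. 300.  29.] [[449.0, 287.0, 25.0], [482.0, 313.0, 35.0]]
100 125 31 [462. 285.  28.] [[449.0, 281.0, 26.0], [473.0, 289.0, 31.0]]
((483.98681640625, 370.1068115234375), (19.301406860351562, 99.12156677246094), 75.3748550415039)
((470.12530517578125, 319.10955810546875), (76.3037109375, 28.65607452392578), 75.15145111083984)
side bench 0.40499582120679634
((464.37457275390625, 343.6030578613281), (110.54039001464844, 91.96502685546875), 52.210365295410156) 483
0 20 142 [484. 372.  29.] [[435.0, 354.0, 25.0], [530.0, 388.0, 32.0]]
25 50 83 [480. 349.  29.] [[463.0, 336.0, 26.0], [495.0, 363.0, 32.0]]
50 75 85 [474. 324.  30.] [[457.0, 310.0, 25.0], [489.0, 336.0, 32.0]]
75 100 99 [468. 300.  30.] [[450.0, 285.0, 25.0], [483.0, 315.0, 33.0]]
100 125 42 [462. 284.  28.] [[450.0, 278.0, 25.0], [475.0, 289.0, 32.0]]
((483.4268798828125, 370.4820556640625), (19.265493392944336, 98.99371337890625), 75.37600708007812)
((470.721435546875, 317.6934509277344), (77.67476654052734, 29.063129425048828), 74.6259536743164)
```

Request:
arm_command(
  motion=[
    {"offset": [-0.0445, -0.0182, 0], "spin": 0},
    {"offset": [-0.0445, -0.0182, 0], "spin": 0},
    {"offset": [-0.0445, -0.0182, 0], "spin": 0},
    {"offset": [-0.0445, -0.0182, 0], "spin": 0},
  ],
)

```text
time_s: 1.75
ee_pos: [319.4, 426.3, 199.9]
ee_rot: [180.0, 0.0, 162.8]
force: [1.1, 0.9, -0.8]
gripper_width: 91.1
gripper_force: 0.0
```

Request:
arm_command(
  motion=[
    {"offset": [-0.0445, -0.0182, 0], "spin": 0},
    {"offset": [-0.0445, -0.0182, 0], "spin": 0},
    {"offset": [-0.0445, -0.0182, 0], "spin": 0},
    {"offset": [-0.0445, -0.0182, 0], "spin": 0},
  ],
)

```text
time_s: 2.25
ee_pos: [468.1, 304.1, 199.9]
ee_rot: [180.0, 0.0, 162.8]
force: [0.2, -0.2, -0.7]
gripper_width: 91.0
gripper_force: 0.0
```

Request:
arm_command(
  motion=[
    {"offset": [0, 0, 0.02], "spin": 0.17},
    {"offset": [0, 0, 0.02], "spin": 0.17},
    {"offset": [0, 0, 0.02], "spin": 0.17},
    {"offset": [0, 0, 0.02], "spin": 0.17},
    {"offset": [0, 0, 0.01], "spin": 0.17},
  ],
)

```text
time_s: 2.88
ee_pos: [466.4, 304.8, 108.6]
ee_rot: [-179.9, 0.0, 113.8]
force: [-0.3, 0.4, -0.7]
gripper_width: 90.9
gripper_force: 0.0
```

Request:
arm_command(
  motion=[
    {"offset": [0, 0, 0.01], "spin": 0.17},
    {"offset": [0, 0, 0.01], "spin": 0.17},
    {"offset": [0, 0, 0.01], "spin": 0.17},
    {"offset": [0, 0, 0], "spin": 0.17},
    {"offset": [0, 0, 0], "spin": 0},
  ],
)

```text
time_s: 3.5
ee_pos: [467.0, 305.2, 79.7]
ee_rot: [180.0, -0.0, 75.3]
force: [0.5, -0.1, 0.0]
gripper_width: 91.1
gripper_force: 0.0
```

Request:
arm_command(
  motion=[
    {"offset": [0, 0, 0.03], "spin": 0},
    {"offset": [0, 0, 0.02], "spin": 0},
    {"offset": [0, 0, 0.012], "spin": 0},
    {"offset": [0, 0, 0], "spin": 0},
  ],
)

```text
time_s: 4.0
ee_pos: [466.7, 305.0, 17.3]
ee_rot: [-180.0, 0.0, 75.2]
force: [0.8, 1.4, -0.4]
gripper_width: 91.3
gripper_force: 0.0
```

Request:
arm_command(
  motion=[
    {"offset": [0, 0, 0], "spin": 0},
    {"offset": [0, 0, 0], "spin": 0},
    {"offset": [0, 0, 0], "spin": 0},
    {"offset": [0, 0, 0], "spin": 0},
    {"offset": [0, 0, 0], "spin": 0},
  ],
  jaw=0.01,
  newtons=6,
)

```text
time_s: 4.62
ee_pos: [467.0, 305.1, 17.8]
ee_rot: [180.0, -0.0, 75.2]
force: [0.5, -0.2, -0.3]
gripper_width: 43.9
gripper_force: 0.0
```

Request:
arm_command(
  motion=[
    {"offset": [0, 0, 0], "spin": 0},
    {"offset": [0, 0, 0], "spin": 0},
    {"offset": [0, 0, 0], "spin": 0},
  ],
)

```text
time_s: 5.0
ee_pos: [466.9, 305.1, 17.7]
ee_rot: [-180.0, -0.0, 75.2]
force: [0.0, 0.7, 0.6]
gripper_width: 14.4
gripper_force: 0.0
```

Run:
```python
from h import *
I,D=env.grab_frame("side");cv2.imwrite("pics/s1.png",cv2.resize(I[150:260,170:310],None,fx=4,fy=4))
for t in("rake_handle","rake_tips"):
    for p in env.pinpoint("side",t)[:1]:print(t,p,world("side",p["location"],z=15))
print(env.state()["gripper_width"],env.state()["gripper_force"])
```

```text
rake_handle {'location': [234.7, 211.1], 'score': 0.7} [481.40934194 325.80068612  15.        ]
rake_tips {'location': [237.0, 196.2], 'score': 0.63} [485.76892452 386.95656246  15.        ]
10.223375291612662 0.0
```

View pics/s1.png

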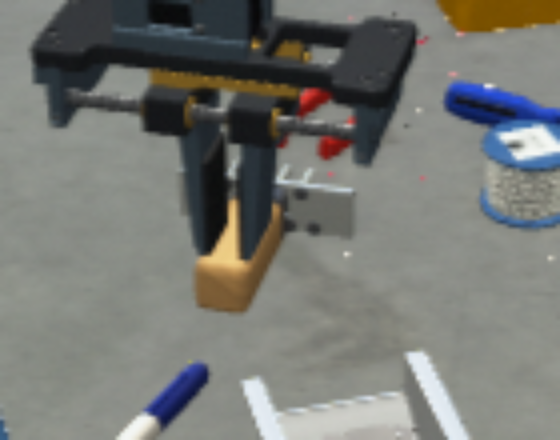

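The view shows both fingers seemingly over the handle (tips at about full-frame (221,213) and (233,214)), with the rake unmoved. I'll project the expected fingertips and compare.

Run:
```python
from h import *
s=env.state();print({k:np.round(s[k],1) for k in("ee_pos","ee_rot","gripper_width","force")})
m=env.camera_model("side");R=Ro.from_euler("xyz",m["rotation"],degrees=True).as_matrix();e=np.array(m["eye"])
for w in([467,305,4],[467,305,30],[461,281,15],[460,281,30]):
    c=R.T@(np.array(w)-e);print(w,np.round([m["cx"]+m["fx"]*c[0]/c[2],m["cy"]+m["fy"]*c[1]/c[2]],1))
I,D=env.grab_frame("side");P=cloud("side",D)
for r in range(196,226,3):print(r,[np.round(P[r,c]).astype(int).tolist() for c in(220,224,228,232,236)])
```

```text
{'ee_pos': array([467. , 305.2,  17.8]), 'ee_rot': array([180. ,  -0. ,  75.2]), 'gripper_width': np.float64(10.2), 'force': array([0.2, 0.6, 0.2])}
[467, 305, 4] [227.9 220.8]
[467, 305, 30] [227.5 210.7]
[461, 281, 15] [224.6 223.1]
[460, 281, 30] [223.8 217.1]
196 [[453, 296, 72], [461, 302, 68], [470, 287, 77], [478, 286, 78], [485, 310, 63]]
199 [[453, 292, 67], [461, 301, 61], [469, 288, 70], [478, 283, 72], [485, 312, 54]]
202 [[453, 289, 62], [461, 301, 54], [469, 289, 62], [478, 282, 66], [485, 315, 45]]
205 [[453, 289, 55], [460, 298, 49], [469, 289, 54], [477, 286, 56], [484, 328, 29]]
208 [[452, 294, 44], [460, 298, 41], [469, 287, 49], [477, 287, 48], [484, 324, 24]]
211 [[452, 288, 41], [460, 295, 36], [469, 288, 41], [477, 283, 43], [484, 315, 22]]
214 [[452, 295, 29], [460, 293, 30], [468, 289, 32], [476, 296, 27], [484, 317, 13]]
217 [[452, 284, 28], [460, 285, 28], [468, 283, 29], [477, 286, 27], [484, 317, 6]]
220 [[452, 282, 22], [460, 281, 23], [468, 279, 24], [476, 286, 19], [484, 314, 0]]
223 [[451, 287, 11], [460, 285, 12], [468, 280, 15], [476, 284, 13], [484, 303, 0]]
```

Request:
arm_command(
  motion=[
    {"offset": [0, 0, 0], "spin": 0},
    {"offset": [0, 0, 0], "spin": 0},
    {"offset": [0, 0, 0], "spin": 0},
    {"offset": [0, 0, 0], "spin": 0},
    {"offset": [0, 0, 0], "spin": 0},
  ],
  jaw=0.06,
)

```text
time_s: 5.82
ee_pos: [466.9, 305.2, 17.8]
ee_rot: [-180.0, -0.0, 75.2]
force: [-1.1, -0.1, 0.9]
gripper_width: 57.1
gripper_force: 0.0
```

Run:
```python
from h import *
I,D=env.grab_frame("side");cv2.imwrite("pics/s2.png",cv2.resize(I[150:250,170:300],None,fx=5,fy=5,interpolation=cv2.INTER_CUBIC))
s=env.state();print({k:np.round(s[k],1) for k in("ee_pos","gripper_width","force")})
```

```text
{'ee_pos': array([467. , 305.2,  17.8]), 'gripper_width': np.float64(59.3), 'force': array([-1. ,  0.4, -0.4])}
```

View pics/s2.png

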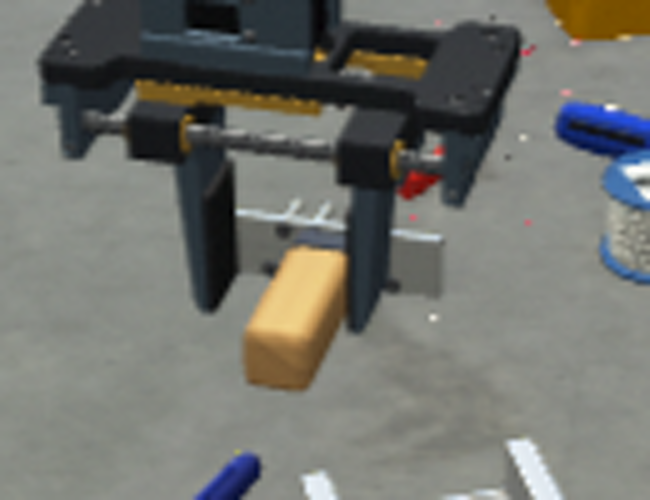

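The tips show at full-frame (212,212) and (241,216), too high for z = 4 mm. I'll measure where the fingers really are from depth.

Run:
```python
from h import *
I,D=env.grab_frame("side");P=cloud("side",D)
for c in(208,210,212,214,238,240,242,244):
    print(c,[(r,*np.round(P[r,c]).astype(int).tolist()) for r in range(200,222,2)])
I,D=env.grab_frame("top");Q=cloud("top",D)
W=Q[200:330,200:330].reshape(-1,3);W=W[(W[:,2]>60)&(W[:,2]<140)]
print(len(W),cv2.minAreaRect(W[:,:2].astype(np.float32)),np.percentile(W[:,2],[1,50,99]))
s=env.state();print(s["qpos"])
```

```text
208 [(200, 428, 298, 61), (202, 428, 298, 56), (204, 427, 300, 50), (206, 428, 295, 49), (208, 427, 299, 41), (210, 427, 299, 36), (212, 422, 345, 1), (214, 423, 338, 0), (216, 423, 331, 0), (218, 424, 322, 0), (220, 424, 317, -1)]
210 [(200, 432, 299, 61), (202, 432, 299, 56), (204, 431, 301, 50), (206, 432, 297, 48), (208, 431, 296, 43), (210, 431, 297, 37), (212, 431, 298, 32), (214, 427, 337, 1), (216, 427, 330, 0), (218, 428, 320, 2), (220, 428, 314, 0)]
212 [(200, 436, 303, 58), (202, 436, 300, 55), (204, 435, 302, 49), (206, 435, 302, 44), (208, 435, 299, 41), (210, 435, 301, 35), (212, 431, 344, 1), (214, 431, 340, -1), (216, 432, 330, 0), (218, 432, 321, 1), (220, 433, 313, 1)]
214 [(200, 439, 315, 51), (202, 439, 313, 47), (204, 439, 313, 42), (206, 439, 312, 38), (208, 438, 311, 33), (210, 435, 354, 0), (212, 436, 343, 2), (214, 436, 338, 0), (216, 436, 330, 0), (218, 437, 322, 0), (220, 437, 316, -1)]
238 [(200, 489, 349, 29), (202, 489, 342, 28), (204, 489, 335, 27), (206, 489, 328, 27), (208, 489, 329, 21), (210, 488, 332, 14), (212, 488, 329, 10), (214, 488, 335, 1), (
[... 299 characters left out ...]
(200, 498, 280, 72), (202, 498, 280, 67), (204, 498, 280, 62), (206, 498, 279, 58), (208, 498, 279, 53), (210, 498, 277, 50), (212, 498, 279, 43), (214, 497, 279, 39), (216, 497, 279, 33), (218, 497, 323, -1), (220, 497, 311, 1)]
244 [(200, 502, 277, 74), (202, 502, 276, 70), (204, 502, 278, 63), (206, 502, 276, 60), (208, 502, 281, 52), (210, 502, 281, 47), (212, 502, 283, 40), (214, 501, 336, 1), (216, 501, 327, 1), (218, 501, 321, 0), (220, 501, 310, 2)]
100 ((459.2025146484375, 273.5530090332031), (13.085870742797852, 160.29872131347656), 76.0239486694336) [117.48448734 131.73822036 135.66009136]
[3.19803830e+01 2.68749567e+01 1.05675186e+02 4.63104882e-03
 4.74460551e+01 4.68183219e+01]
```

Depth puts the fingertips at z ≈ 31.5 mm where the state implies 4, so the tool sits about 27 mm higher than its reading. The xy position agrees. I'll work from the measured tips and go down 25 mm more while watching the force.

Request:
arm_command(
  motion=[
    {"offset": [0, 0, 0.01], "spin": 0},
    {"offset": [0, 0, 0.01], "spin": 0},
    {"offset": [0, 0, 0.005], "spin": 0},
    {"offset": [0, 0, 0], "spin": 0},
  ],
)

```text
time_s: 6.48
ee_pos: [466.5, 304.9, -8.0]
ee_rot: [-179.9, 0.1, 75.2]
force: [0.5, -0.6, 1.1]
gripper_width: 59.8
gripper_force: 0.0
```

Request:
arm_command(
  motion=[
    {"offset": [0, 0, 0], "spin": 0},
    {"offset": [0, 0, 0], "spin": 0},
    {"offset": [0, 0, 0], "spin": 0},
    {"offset": [0, 0, 0], "spin": 0},
    {"offset": [0, 0, 0], "spin": 0},
  ],
  jaw=0.01,
  newtons=6,
)

```text
time_s: 7.1
ee_pos: [466.9, 305.2, -7.0]
ee_rot: [-180.0, -0.0, 75.2]
force: [-0.6, 0.2, 1.6]
gripper_width: 30.0
gripper_force: 6.0
```

Run:
```python
from h import *
I,D=env.grab_frame("side");P=cloud("side",D)
for c in(214,216,218,236,238,240):
    print(c,[(r,*np.round(P[r,c]).astype(int).tolist()) for r in range(208,226,2)])
s=env.state();print({k:np.round(s[k],1) for k in("ee_pos","gripper_width","gripper_force","force","time_s")})
```

```text
214 [(208, 440, 293, 45), (210, 440, 291, 41), (212, 439, 296, 33), (214, 439, 297, 28), (216, 436, 328, 1), (218, 436, 323, -1), (220, 437, 314, 1), (222, 437, 307, 0), (224, 438, 298, 1)]
216 [(208, 444, 292, 46), (210, 444, 294, 39), (212, 444, 294, 34), (214, 443, 291, 31), (216, 443, 295, 24), (218, 443, 296, 18), (220, 443, 294, 14), (222, 442, 296, 8), (224, 442, 301, -1)]
218 [(208, 448, 294, 44), (210, 448, 294, 39), (212, 448, 294, 34), (214, 447, 294, 29), (216, 447, 294, 24), (218, 447, 294, 19), (220, 447, 294, 14), (222, 447, 296, 8), (224, 446, 300, 0)]
236 [(208, 485, 283, 51), (210, 485, 283, 46), (212, 485, 281, 42), (214, 485, 284, 35), (216, 485, 283, 31), (218, 485, 282, 27), (220, 485, 283, 21), (222, 485, 284, 15), (224, 485, 281, 12)]
238 [(208, 489, 286, 49), (210, 489, 284, 45), (212, 489, 283, 41), (214, 489, 286, 34), (216, 489, 288, 28), (218, 489, 285, 25), (220, 489, 292, 15), (222, 488, 304, 1), (224, 488, 300, -1)]
240 [(208, 493, 301, 39), (210, 493, 300, 35), (212, 493, 303, 27), (214, 493, 302, 23), (216, 493, 307, 15), (218, 493, 317, 3), (220, 493, 311, 2), (222, 493, 306, 0), (224, 493, 297, 1)]
{'ee_pos': array([466.9, 305.2,  -7. ]), 'gripper_width': np.float64(30.4), 'gripper_force': np.float64(6.0), 'force': array([-0.3,  0.3,  2.7]), 'time_s': np.float64(7.2)}
```

Now gripped at 30 mm. I swing it up along an arc about the pin tips, letting it pivot in the light grip.

Request:
arm_command(
  motion=[
    {"offset": [0.003, 0, -0.011], "spin": 0},
    {"offset": [0.0045, 0, -0.0105], "spin": 0},
    {"offset": [0.006, 0, -0.0095], "spin": 0},
    {"offset": [0.007, 0, -0.009], "spin": 0},
    {"offset": [0.008, 0, -0.008], "spin": 0},
  ],
)

```text
time_s: 7.78
ee_pos: [474.5, 333.3, 41.5]
ee_rot: [180.0, -0.0, 75.2]
force: [0.3, -0.9, -2.2]
gripper_width: 30.1
gripper_force: 6.0
```

Request:
arm_command(
  motion=[
    {"offset": [0.009, 0, -0.0075], "spin": 0},
    {"offset": [0.01, 0, -0.006], "spin": 0},
    {"offset": [0.0105, 0, -0.005], "spin": 0},
    {"offset": [0.011, 0, -0.004], "spin": 0},
    {"offset": [0.0112, 0, -0.003], "spin": 0},
  ],
)

```text
time_s: 8.4
ee_pos: [487.6, 383.4, 66.3]
ee_rot: [-180.0, 0.0, 75.2]
force: [0.4, -0.2, -3.2]
gripper_width: 29.7
gripper_force: 6.0
```

Run:
```python
from h import *
I,D=env.grab_frame("side");cv2.imwrite("pics/s3.png",cv2.resize(I[130:240,170:310],None,fx=4,fy=4))
for t in("rake_handle","rake_tips"):
    for p in env.pinpoint("side",t)[:1]:print(t,p,world("side",p["location"],z=0))
s=env.state();print({k:np.round(s[k],1) for k in("ee_pos","gripper_width","gripper_force","force","time_s")})
```

```text
rake_handle {'location': [241.7, 173.0], 'score': 0.83} [495.92906157 521.78117881   0.        ]
rake_tips {'location': [241.0, 186.0], 'score': 0.65} [494.36732097 457.69755545   0.        ]
{'ee_pos': array([487.6, 383.2,  66.2]), 'gripper_width': np.float64(30.1), 'gripper_force': np.float64(6.0), 'force': array([-0.7, -0.2, -1.8]), 'time_s': np.float64(8.6)}
```

View pics/s3.png

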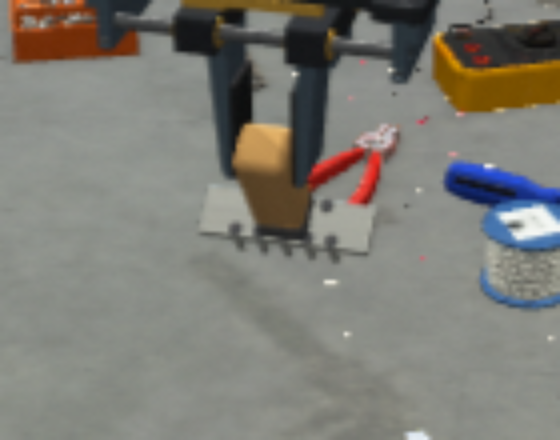

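The rake now hangs pins-down with its plate at full-frame (242,185), leaning somewhat toward the camera. I'll measure the tilt.

```bash
cat > tilt.py <<'E'
from h import *
def tilt(box,zlo,zhi,center=None):
    for c,(r0,r1,c0,c1) in box.items():
        I,D=env.grab_frame(c);P=cloud(c,D);I=I.astype(int)
        w=(I[...,2]-I[...,0]>45)&(I[...,2]<250)
        m=np.zeros(D.shape,bool);m[r0:r1,c0:c1]=1
        ok=np.isfinite(P[...,2])&m
        H=P[ok&w&(P[...,2]>5)];W=P[ok&~w&(P[...,2]>zlo)&(P[...,2]<zhi)&(abs(I[...,2]-I[...,0])<25)&(I.mean(-1)>120)]
        print(c,"wood",len(H),np.round([np.percentile(H,3,0),np.median(H,0),np.percentile(H,97,0)]).tolist())
        if len(W)>10:
            q=W.mean(0);n=np.linalg.svd(W-q)[2][2];n*=np.sign(n[2]);print("plate",len(W),q.round(1),"normal",n.round(2),cv2.minAreaRect(W[:,:2].astype(np.float32)))
        # wood face normal
        if len(H)>20:
            n=np.linalg.svd(H-H.mean(0))[2];print("wood axes",n.round(2).tolist())
E
python3 - <<'E'
from tilt import *
tilt({"side":(155,196,215,268)},5,60)
E
```

```text
side wood 437 [[473.0, 353.0, 7.0], [492.0, 371.0, 75.0], [549.0, 529.0, 110.0]]
plate 310 [502.6 422.7  30.4] normal [0.03 0.13 0.99] ((513.0302124023438, 485.28363037109375), (181.2392578125, 99.17906188964844), 76.9260025024414)
wood axes [[0.28, 0.83, -0.48], [-0.01, 0.5, 0.86], [-0.96, 0.24, -0.15]]
```

```bash
sed -i 's/ok=np.isfinite(P\[...,2\])&m/ok=np.isfinite(P[...,2])\&m\&(np.hypot(P[...,0]-center[0],P[...,1]-center[1])<70)/; s/&w&/\&w\&(I[...,1]-I[...,0]>20)\&/' tilt.py
python3 - <<'E'
from tilt import *
tilt({"side":(155,196,215,268)},8,50,(488,400))
I,D=env.grab_frame("side");P=cloud("side",D)
for c in(226,234,240,246,258):print(c,[(r,*np.round(P[r,c]).astype(int).tolist()) for r in range(160,198,3)])
E
```

```text
side wood 326 [[471.0, 352.0, 47.0], [487.0, 365.0, 93.0], [504.0, 387.0, 111.0]]
plate 276 [497.2 409.2  32.1] normal [-0.14 -0.52  0.84] ((495.5914001464844, 410.6217346191406), (26.99346160888672, 99.39865112304688), 74.20751190185547)
wood axes [[0.2, 0.34, -0.92], [-0.95, -0.18, -0.27], [0.26, -0.92, -0.29]]
226 [(160, 464, 373, 114), (163, 465, 366, 111), (166, 464, 370, 101), (169, 464, 369, 95), (172, 463, 375, 84), (175, 457, 513, 0), (178, 461, 429, 38), (181, 461, 422, 35), (184, 461, 416, 30), (187, 461, 410, 26), (190, 459, 442, -1), (193, 459, 429, -2), (196, 460, 412, 1)]
234 [(160, 476, 592, 0), (163, 481, 369, 109), (166, 481, 361, 106), (169, 481, 358, 101), (172, 481, 353, 96), (175, 481, 356, 87), (178, 481, 366, 74), (181, 480, 374, 62), (184, 480, 385, 48), (187, 479, 398, 33), (190, 479, 402, 22), (193, 478, 425, 1), (196, 478, 413, 0)]
240 [(160, 491, 588, 2), (163, 494, 364, 111), (166, 494, 363, 105), (169, 494, 358, 100), (172, 494, 350, 98), (175, 494, 354, 88), (178, 494, 361, 77), (181, 493, 369, 65), (184, 493, 378, 52), (187, 493, 396, 34), (190, 493, 400, 23), (193, 492, 425, 0), (196, 492, 412, 0)]
246 [(160, 507, 358, 122), (163, 507, 361, 113), (166, 507, 358, 108), (169, 507, 362, 98), (172, 507, 360, 92), (175, 507, 395, 65), (178, 507, 399, 55), (181, 506, 397, 49), (184, 506, 396, 42), (187, 506, 397, 33), (190, 506, 396, 26), (193, 506, 401, 15), (196, 506, 413, -1)]
258 [(160, 538, 590, 1), (163, 538, 575, 0), (166, 538, 557, 1), (169, 537, 531, 6), (172, 537, 525, 1), (175, 536, 512, 0), (178, 535, 473, 13), (181, 534, 411, 40), (184, 534, 405, 36), (187, 533, 396, 33), (190, 533, 395, 26), (193, 533, 391, 21), (196, 534, 412, 0)]
```

The tilt is about 34° with roughly 10 mm clearance. I ease the grip to the minimum so it swings further down.

Request:
arm_command(
  motion=[
    {"offset": [0, 0, 0], "spin": 0},
    {"offset": [0, 0, 0], "spin": 0},
    {"offset": [0, 0, 0], "spin": 0},
    {"offset": [0, 0, 0], "spin": 0},
  ],
  newtons=3,
)

```text
time_s: 9.2
ee_pos: [487.5, 382.6, 66.5]
ee_rot: [180.0, -0.0, 75.2]
force: [0.0, -0.9, -0.6]
gripper_width: 29.9
gripper_force: 3.0
```

Run:
```python
from tilt import *
tilt({"side":(155,200,215,268)},8,50,(488,400))
P=cloud("side",env.grab_frame("side")[1])
for c in(234,238,240):print(c,[(r,*np.round(P[r,c]).astype(int).tolist()) for r in range(160,200,3)])
s=env.state();print({k:np.round(s[k],1) for k in("ee_pos","gripper_width","gripper_force","force","time_s")})
```

```text
side wood 382 [[472.0, 353.0, 43.0], [487.0, 365.0, 86.0], [502.0, 380.0, 110.0]]
plate 278 [494.1 398.   25.7] normal [-0.07 -0.28  0.96] ((496.9712219238281, 414.39404296875), (63.4698486328125, 99.34590911865234), 74.97713470458984)
wood axes [[0.13, 0.2, -0.97], [-0.98, -0.12, -0.16], [0.15, -0.97, -0.18]]
234 [(160, 476, 589, 1), (163, 481, 372, 108), (166, 481, 363, 105), (169, 481, 357, 101), (172, 481, 351, 97), (175, 481, 360, 85), (178, 481, 362, 77), (181, 480, 369, 65), (184, 480, 372, 56), (187, 480, 377, 45), (190, 479, 383, 34), (193, 479, 390, 21), (196, 479, 393, 12), (199, 479, 398, 1)]
238 [(160, 486, 587, 2), (163, 490, 374, 107), (166, 490, 363, 105), (169, 490, 354, 103), (172, 490, 351, 97), (175, 490, 357, 87), (178, 489, 360, 77), (181, 489, 364, 68), (184, 489, 370, 57), (187, 489, 376, 45), (190, 488, 381, 35), (193, 488, 384, 25), (196, 488, 388, 15), (199, -9223372036854775808, -9223372036854775808, -9223372036854775808)]
240 [(160, 491, 589, 1), (163, 494, 370, 109), (166, 494, 363, 105), (169, 494, 356, 102), (172, 494, 354, 95), (175, 494, 357, 86), (178, 494, 361, 77), (181, 493, 363, 68), (184, 493, 371, 56), (187, 493, 371, 48), (190, 493, 379, 36), (193, 493, 381, 27), (196, 493, 386, 16), (199, 492, 396, 2)]
{'ee_pos': array([487.5, 382.7,  66.5]), 'gripper_width': np.float64(29.7), 'gripper_force': np.float64(3.0), 'force': array([-1.1, -0.7,  0.1]), 'time_s': np.float64(9.3)}<stdin>:4: RuntimeWarning: invalid value encountered in cast
```

The tilt is about 22° and the pins now rest on the bench (force near zero). I walk the grip over the pins to right it.

Request:
arm_command(
  motion=[
    {"offset": [0.005, 0, 0], "spin": 0},
    {"offset": [0.006, 0, 0], "spin": 0},
    {"offset": [0.006, 0, 0], "spin": 0},
    {"offset": [0.005, 0, 0.001], "spin": 0},
    {"offset": [0.004, 0, 0.001], "spin": 0},
  ],
)

```text
time_s: 9.93
ee_pos: [494.4, 408.6, 64.5]
ee_rot: [180.0, -0.1, 75.2]
force: [-0.9, 0.9, 3.2]
gripper_width: 29.8
gripper_force: 3.0
```

Run:
```python
from tilt import *
tilt({"side":(150,200,215,268)},8,50,(492,410))
P=cloud("side",env.grab_frame("side")[1])
for c in(238,242):print(c,[(r,*np.nan_to_num(np.round(P[r,c])).astype(int).tolist()) for r in range(157,200,3)])
s=env.state();print({k:np.round(s[k],1) for k in("ee_pos","gripper_width","gripper_force","force","time_s")})
```

```text
side wood 434 [[478.0, 379.0, 44.0], [492.0, 386.0, 83.0], [507.0, 402.0, 112.0]]
plate 234 [496.1 403.3  23.6] normal [-0.03 -0.08  1.  ] ((494.06365966796875, 403.6309509277344), (33.71186447143555, 100.71495819091797), 74.03666687011719)
wood axes [[0.05, 0.0, -1.0], [-1.0, -0.02, -0.05], [0.02, -1.0, -0.0]]
238 [(157, 490, 395, 110), (160, 490, 384, 109), (163, 490, 383, 102), (166, 489, 380, 96), (169, 489, 380, 88), (172, 489, 383, 79), (175, 489, 388, 69), (178, 489, 387, 62), (181, 489, 392, 52), (184, 489, 389, 46), (187, 488, 391, 37), (190, 488, 394, 27), (193, 488, 390, 21), (196, 488, 411, 1), (199, 488, 397, 1)]
242 [(157, 498, 391, 112), (160, 498, 383, 109), (163, 498, 381, 103), (166, 498, 379, 96), (169, 498, 381, 88), (172, 498, 381, 81), (175, 498, 383, 72), (178, 498, 386, 63), (181, 498, 386, 55), (184, 497, 385, 48), (187, 497, 389, 38), (190, 0, 0, 0), (193, 497, 386, 24), (196, 497, 406, 4), (199, 497, 398, 1)]
{'ee_pos': array([494.4, 408.6,  64.3]), 'gripper_width': np.float64(30.2), 'gripper_force': np.float64(3.0), 'force': array([-0.2,  0.7,  3.9]), 'time_s': np.float64(10.0)}
```

Tilt is now a few degrees, so I release.

Request:
arm_command(
  motion=[
    {"offset": [0, 0, 0], "spin": 0},
    {"offset": [0, 0, 0], "spin": 0},
    {"offset": [0, 0, 0], "spin": 0},
    {"offset": [0, 0, 0], "spin": 0},
    {"offset": [0, 0, 0], "spin": 0},
  ],
  jaw=0.06,
)

```text
time_s: 10.65
ee_pos: [494.2, 407.7, 64.2]
ee_rot: [180.0, -0.0, 75.2]
force: [0.4, 0.3, -0.1]
gripper_width: 59.9
gripper_force: 0.0
```

Run:
```python
from tilt import *
tilt({"side":(150,205,215,268)},8,50,(492,410))
P=cloud("side",env.grab_frame("side")[1])
for c in(238,242):print(c,[(r,*np.nan_to_num(np.round(P[r,c])).astype(int).tolist()) for r in range(154,200,3)])
s=env.state();print({k:np.round(s[k],1) for k in("ee_pos","gripper_width","gripper_force","force","time_s")})
```

```text
side wood 453 [[480.0, 390.0, 44.0], [495.0, 394.0, 81.0], [509.0, 413.0, 111.0]]
plate 199 [495.5 406.   22.2] normal [0.   0.02 1.  ] ((495.2331848144531, 408.21636962890625), (34.43132019042969, 99.70063018798828), 74.53522491455078)
wood axes [[0.01, 0.1, 1.0], [-1.0, -0.07, 0.02], [0.07, -0.99, 0.09]]
238 [(154, 490, 406, 111), (157, 490, 398, 108), (160, 490, 394, 103), (163, 489, 394, 96), (166, 489, 394, 88), (169, 489, 395, 80), (172, 489, 394, 74), (175, 489, 398, 64), (178, 489, 393, 59), (181, 489, 398, 48), (184, 488, 396, 42), (187, 488, 396, 34), (190, 488, 398, 25), (193, 488, 392, 20), (196, 488, 415, -2), (199, 488, 397, 1)]
242 [(154, 498, 406, 112), (157, 498, 392, 111), (160, 498, 391, 105), (163, 498, 392, 97), (166, 498, 390, 90), (169, 498, 390, 83), (172, 498, 393, 74), (175, 498, 392, 67), (178, 498, 390, 60), (181, 498, 394, 50), (184, 497, 393, 43), (187, 497, 395, 34), (190, 497, 393, 28), (193, 497, 393, 20), (196, 497, 411, 1), (199, 497, 398, 0)]
{'ee_pos': array([494.1, 407.7,  64.3]), 'gripper_width': np.float64(59.9), 'gripper_force': np.float64(0.0), 'force': array([0.3, 0.4, 0.4]), 'time_s': np.float64(10.8)}
```

The rake stands upright at (495,408) with normal (0,0,1). Next comes a firm fresh grip 20 mm lower, then a lift, and I measure the heap.

Request:
arm_command(
  motion=[
    {"offset": [0, 0.001, 0.01], "spin": 0},
    {"offset": [0, 0, 0.01], "spin": 0},
    {"offset": [0, 0, 0], "spin": 0},
  ],
)

```text
time_s: 11.12
ee_pos: [494.3, 406.9, 42.7]
ee_rot: [-179.9, 0.1, 75.2]
force: [0.1, -0.4, -0.2]
gripper_width: 59.9
gripper_force: 0.0
```

Request:
arm_command(
  motion=[
    {"offset": [0, 0, 0], "spin": 0},
    {"offset": [0, 0, 0], "spin": 0},
    {"offset": [0, 0, 0], "spin": 0},
    {"offset": [0, 0, 0], "spin": 0},
    {"offset": [0, 0, 0], "spin": 0},
  ],
  jaw=0.01,
  newtons=40,
)

```text
time_s: 11.75
ee_pos: [495.0, 407.6, 44.4]
ee_rot: [-180.0, -0.0, 75.2]
force: [-0.5, -0.2, 0.7]
gripper_width: 29.5
gripper_force: 40.0
```

```bash
cat > tray.py <<'E'
from h import *
C=np.array([546.5,67.2]);a=np.radians(-75.75);X=np.array([np.cos(a),np.sin(a)]);Y=np.array([-X[1],X[0]])
def totray(P):
    d=P[...,:2]-C;return np.stack([d@X,d@Y,P[...,2]-3],-1)
def hmap(cams=("top","side")):
    G=np.full((8,30),-9.)
    for c in cams:
        D=env.grab_frame(c)[1];T=totray(cloud(c,D)).reshape(-1,3);T=T[np.isfinite(T[:,0])&(abs(T[:,1])<33)&(abs(T[:,0])<118)&(T[:,2]<75)]
        i=((T[:,1]+34)//8.5).astype(int);j=((T[:,0]+120)//8).astype(int);np.maximum.at(G,(i,j),T[:,2])
        print(c);
    print("x    ",*(f"{int(-116+8*k):4d}" for k in range(30)))
    for k in range(7,-1,-1):print(f"y{-30+8.5*k:4.0f}",*(f"{int(v):4d}" for v in G[k]))
def stones():
    for c in("top","side"):
        ps=[p for p in env.pinpoint(c,"stone_1_center") if p["score"]>.3]
        print(c,len(ps),[(round(p["score"],2),*np.round(totray(world(c,p["location"],z=13))[:2]).astype(int).tolist()) for p in ps[:14]])
E
python3 - <<'E'
from tray import *
hmap();stones()
# rim check from side too
P=totray(cloud("side",env.grab_frame("side")[1])).reshape(-1,3);P=P[(abs(P[:,2]-40)<4)&(abs(P[:,0])<130)&(abs(P[:,1])<60)&(abs(P[:,1])>33)]
print(cv2.minAreaRect(P[:,:2].astype(np.float32)),np.median(P[:,2]))
s=env.state();print({k:np.round(s[k],1) for k in("ee_pos","gripper_width","gripper_force","force","time_s")})
E
```

```text
top
side
x     -116 -108 -100  -92  -84  -76  -68  -60  -52  -44  -36  -28  -20  -12   -4    4   12   20   28   36   44   52   60   68   76   84   92  100  108  116
y  30   19   18   14    7    2   15   17   16    1   18   36   34    1    1    2    1    1    2    2    2    2    1    1    2    1    5    8   13   17   19
y  21   19   18   14    6    2   34   35   35   35   34   35   35   34    1    2    2    1    2    1    2    3    2    1    2    3    4    9   12   18   20
y  12   20   17   13    6    1   28   35   35   50   52   36   36   35    3    3    2    2    3    2    1    1    2    2    2    2    4    9   14   17   20
y   4   21   17   13    8    3   13   34   35   53   52   52   51    1   17   19   19    1    2    2    3    2    2    1    1    3    3    8   12   16   19
y  -4   19   19   16    5    3   32   34   34   53   54   52   51   17   18   19   18    2    1    2    2    1    2    3    1    2    4    7   13   21   19
y -13   18   19   13    8    1   34   36   36   52   52   52   35   34   19   18   18    2    1    2    1    1    3    1    1    2    3    8   12   18   20
y -22   20   18   13    9   14   26   35   35   35   34   35   36   34    2    2    2    1    1    4    1    2    1    2    1    4    3    8   14   17   19
y -30   18   16   14    7    3   18   35   34   27   20   35   35    0    0    2    1    2    0    2    0    0    1    2    1    0    3    9   12   17   19
top 1 [(0.36, -64, -9)]
side 0 []
((-0.42061614990234375, 0.05777740478515625), (236.36122131347656, 90.44495391845703), 0.17807191610336304) 39.9482551929857
{'ee_pos': array([495. , 407.6,  44.4]), 'gripper_width': np.float64(30.0), 'gripper_force': np.float64(40.0), 'force': array([-0.8,  0.1,  1.3]), 'time_s': np.float64(12.0)}
```

Depth is clean: the heap spans tray x -80 to -12 in layers up to about 52 mm, and the ramps are clear. I lift, carry to tray x = -108, turn, then lower.

Request:
arm_command(
  motion=[
    {"offset": [0, 0, -0.015], "spin": 0},
    {"offset": [0, 0, -0.02], "spin": 0},
    {"offset": [0, 0, -0.02], "spin": 0},
    {"offset": [0, 0, -0.005], "spin": 0},
  ],
)

```text
time_s: 12.5
ee_pos: [496.0, 408.1, 106.2]
ee_rot: [179.9, -0.2, 75.2]
force: [0.0, 0.8, -2.0]
gripper_width: 29.4
gripper_force: 40.0
```

Request:
arm_command(
  motion=[
    {"offset": [-0.0443, 0.0169, 0], "spin": 0},
    {"offset": [-0.0443, 0.0169, 0], "spin": 0},
    {"offset": [-0.0443, 0.0169, 0], "spin": 0},
    {"offset": [-0.0443, 0.0169, 0], "spin": 0},
    {"offset": [-0.0443, 0.0169, 0], "spin": 0},
  ],
)

```text
time_s: 13.12
ee_pos: [519.8, 170.1, 103.9]
ee_rot: [-180.0, 0.0, 75.2]
force: [0.0, 0.2, -2.9]
gripper_width: 29.8
gripper_force: 40.0
```

Request:
arm_command(
  motion=[
    {"offset": [0, 0, 0], "spin": -0.1014},
    {"offset": [0, 0, 0], "spin": -0.1014},
    {"offset": [0, 0, 0], "spin": -0.1014},
    {"offset": [0, 0, 0], "spin": -0.1014},
    {"offset": [0, 0, 0], "spin": -0.1014},
  ],
)

```text
time_s: 13.75
ee_pos: [519.6, 171.5, 103.8]
ee_rot: [-179.9, 0.0, 104.4]
force: [0.3, 0.1, -2.3]
gripper_width: 29.4
gripper_force: 40.0
```

Run:
```python
from tray import *
I,D=env.grab_frame("side");cv2.imwrite("pics/s4.png",cv2.resize(I[200:360,190:340],None,fx=3.7,fy=3.7))
P=totray(cloud("side",D)).reshape(-1,3);P=P[(P[:,0]>-140)&(P[:,0]<-85)&(abs(P[:,1])<60)&(P[:,2]>46)&(P[:,2]<90)]
print(len(P),np.round([np.percentile(P,2,0),np.percentile(P,98,0)]).tolist())
pl=P[(P[:,2]>68)&(P[:,2]<88)];print(np.round([np.percentile(pl,1,0),np.percentile(pl,99,0)],1).tolist())
s=env.state();print({k:np.round(s[k],1) for k in("ee_pos","ee_rot","gripper_width","gripper_force","force","time_s")},totray(np.array(s["ee_pos"])))
```

```text
666 [[-121.0, -49.0, 59.0], [-91.0, 47.0, 89.0]]
[[-121.6, -49.8, 69.4], [-90.7, 48.8, 87.4]]
{'ee_pos': array([519.6, 171.5, 103.8]), 'ee_rot': array([-179.9,    0. ,  104.5]), 'gripper_width': np.float64(29.8), 'gripper_force': np.float64(40.0), 'force': array([-0.4,  0.2, -2.1]), 'time_s': np.float64(13.8)} [-107.71414164   -0.37589233  100.81604213]
```

View pics/s4.png

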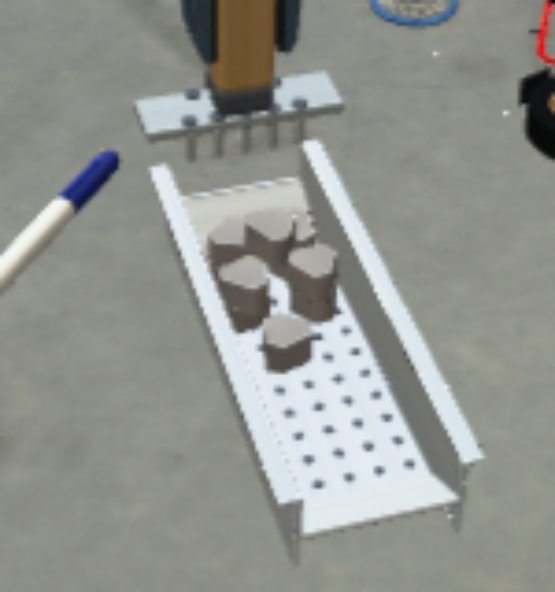

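The crop shows the plate level, pins down and square to the tray at its -x mouth, with the heap in front of it. Lowering gently.

Request:
arm_command(
  motion=[
    {"offset": [0, 0, 0.015], "spin": 0},
    {"offset": [0, 0, 0.011], "spin": 0},
    {"offset": [0, 0, 0.003], "spin": 0},
    {"offset": [0, 0, 0.001], "spin": 0},
    {"offset": [0, 0, 0.001], "spin": 0},
  ],
)

```text
time_s: 14.42
ee_pos: [520.3, 171.9, 73.4]
ee_rot: [180.0, -0.0, 104.2]
force: [-0.2, 0.6, -2.4]
gripper_width: 29.6
gripper_force: 40.0
```

Request:
arm_command(
  motion=[
    {"offset": [0, 0, 0.001], "spin": 0},
    {"offset": [0, 0, 0], "spin": 0},
  ],
)

```text
time_s: 14.68
ee_pos: [520.1, 171.8, 72.4]
ee_rot: [180.0, -0.0, 104.2]
force: [0.4, -0.3, -3.3]
gripper_width: 29.6
gripper_force: 40.0
```

Request:
arm_command(
  motion=[
    {"offset": [0, 0, 0.001], "spin": 0},
    {"offset": [0, 0, 0.0005], "spin": 0},
    {"offset": [0, 0, 0], "spin": 0},
  ],
)

```text
time_s: 15.05
ee_pos: [520.2, 171.8, 71.4]
ee_rot: [180.0, -0.0, 104.2]
force: [-1.2, -0.2, 3.3]
gripper_width: 29.8
gripper_force: 40.0
```

Request:
arm_command(
  motion=[
    {"offset": [0, 0, 0.0005], "spin": 0},
    {"offset": [0, 0, 0], "spin": 0},
  ],
)

```text
time_s: 15.3
ee_pos: [520.2, 171.8, 71.4]
ee_rot: [179.9, -0.0, 104.2]
force: [-1.7, -0.6, 6.8]
gripper_width: 29.8
gripper_force: 40.0
```

The plate is on the rims at about 10 N. Now I rake toward +x.

Request:
arm_command(
  motion=[
    {"offset": [-0.008, 0, 0], "spin": 0},
    {"offset": [-0.008, 0, 0], "spin": 0},
    {"offset": [-0.008, 0, 0], "spin": 0},
    {"offset": [-0.008, 0, 0], "spin": 0},
    {"offset": [-0.008, 0, 0], "spin": 0},
  ],
)

```text
time_s: 15.92
ee_pos: [530.7, 134.6, 71.5]
ee_rot: [179.8, -0.2, 104.1]
force: [-0.7, 4.6, 6.2]
gripper_width: 29.5
gripper_force: 40.0
```

Request:
arm_command(
  motion=[
    {"offset": [-0.008, 0, 0], "spin": 0},
    {"offset": [-0.008, 0, 0], "spin": 0},
    {"offset": [-0.008, 0, 0], "spin": 0},
    {"offset": [-0.008, 0, 0], "spin": 0},
    {"offset": [-0.008, 0, 0], "spin": 0},
  ],
)

```text
time_s: 16.55
ee_pos: [540.6, 95.8, 71.5]
ee_rot: [179.8, -0.2, 104.1]
force: [-1.4, 4.8, 6.3]
gripper_width: 29.9
gripper_force: 40.0
```

Run:
```python
from tray import *
hmap(("side",))
s=env.state();print({k:np.round(s[k],1) for k in("ee_pos","force","time_s")},totray(np.array(s["ee_pos"])))
```

```text
side
x     -116 -108 -100  -92  -84  -76  -68  -60  -52  -44  -36  -28  -20  -12   -4    4   12   20   28   36   44   52   60   68   76   84   92  100  108  116
y  30   -9   -9   -9   -9   -9   -9   -9    0   -9   46   47   48   48   48   20   -9   23   23    1    2    1    1    1    2    2    2    7   12   16   19
y  21   -9   -9   -9   -9   -9   -9   -9    0    5   46   49   47   47   49   35   34   24   24   14    3    2    2    1    2    1    2    7   13   16   19
y  12   -9   -9   -9   -9   -9   -9   -9    0    5   -9   16   16   61   73   36   32   28   19   18   17   18    5    1    1    1    3    8   11   17   19
y   4   14   15   13    9   -9   -9   -9    0    1    1   -9   -9   62   74   30   30   27    8   19   18   18   17    2    2    1    3    7   13   16   20
y  -4   20   16   15    8   -9   -9   -9   -9   -9   -9   -9   -9   72   74   35   35   33   15   18   18   19   17    1    2    2    3    9   13   16   19
y -13   19   18   13    8   -9   -9   -9   -9   -9   47   61   67   74   74   35   36   34   33   30   17    1    1    1    2    1    4    7   13   17   19
y -22   20   17   14    9   15   19   -9   -9    2   47   48   47   48   48   36   36   34   33   31   26    1    1    1    1    1    3    8   12   17   19
y -30   17   16   12   -9   -9   -9   -9   -9   -9   47   48   49   48   48   33   32   33   29   27   23   -9   -9   -9   -9   -9   -9    7   12   17   19
{'ee_pos': array([540.8,  94.8,  71.5]), 'force': array([-0.9,  3. ,  6.2]), 'time_s': np.float64(16.6)} [-28.14620729   1.27267006  68.4559322 ]
```

Request:
arm_command(
  motion=[
    {"offset": [-0.008, 0, 0], "spin": 0},
    {"offset": [-0.008, 0, 0], "spin": 0},
    {"offset": [-0.008, 0, 0], "spin": 0},
    {"offset": [-0.008, 0, 0], "spin": 0},
  ],
)

```text
time_s: 17.1
ee_pos: [547.7, 64.8, 71.4]
ee_rot: [179.9, -0.2, 104.1]
force: [-2.8, 5.8, 7.4]
gripper_width: 29.6
gripper_force: 40.0
```

Run:
```python
from tray import *
hmap()
s=env.state();print({k:np.round(s[k],1) for k in("ee_pos","force","time_s")},totray(np.array(s["ee_pos"])))
```

```text
top
side
x     -116 -108 -100  -92  -84  -76  -68  -60  -52  -44  -36  -28  -20  -12   -4    4   12   20   28   36   44   52   60   68   76   84   92  100  108  116
y  30   21   16   11    7    3   14   17   15    2    1   17   16   16   47   48   47   49   48   -9   23   23   16    2    2    1    3    8   12   15   20
y  21   19   16   11    7    3   18   19   18   19    2   17   20   18   48   49   46   48   48   32   31   24   17    1    2    1    2    8   13   17   19
y  12   17   15   12    7    3   16   18   17   17    0   18   17   19   67   42   -9   74   74   34   31   22   19   18   18    2    3    7   12   17   19
y   4   18   17   13   10    3   12   16   17    1    1    1   15   14   70    0   16   60   74   31   29   21   19   19   17    2    3    6   13   17   19
y  -4   19   19   12    9    3   17   17   18    1   16   17    1    0   70   16   17   73   74   28   25   26   17   17    2    3    3    8   13   16   19
y -13   19   18   12    7    4   18   19   18   17   19   19   18    1   71   61   66   73   74   27   28   28   18   19    5    3    3    7   12   16   19
y -22   19   17   13   11   17   18   19   19   18   19   18   18    2   48   48   48   48   46   29   31   28   19   19   18    1    3    8   12   16   19
y -30   19   16   12    8    4   18   17   18    1    1   19   15    2   48   48   47   49   49   21   22   18   17   19   18   -9   -9   -9   11   17   18
{'ee_pos': array([548. ,  63.9,  71.4]), 'force': array([-1.6,  2.9,  7.3]), 'time_s': np.float64(17.2)} [ 3.53337061  0.63412736 68.37088169]
```

Request:
arm_command(
  motion=[
    {"offset": [-0.008, 0, 0], "spin": 0},
    {"offset": [-0.008, 0, 0], "spin": 0},
    {"offset": [-0.006, 0, 0], "spin": 0},
    {"offset": [0, 0, 0], "spin": 0},
  ],
)

```text
time_s: 17.7
ee_pos: [553.3, 42.7, 71.4]
ee_rot: [179.9, -0.1, 104.1]
force: [-1.2, 2.9, 6.7]
gripper_width: 29.9
gripper_force: 40.0
```

Run:
```python
from tray import *
hmap()
s=env.state();print({k:np.round(s[k],1) for k in("ee_pos","force","time_s")},totray(np.array(s["ee_pos"])))
```

```text
top
side
x     -116 -108 -100  -92  -84  -76  -68  -60  -52  -44  -36  -28  -20  -12   -4    4   12   20   28   36   44   52   60   68   76   84   92  100  108  116
y  30   18   15   11    8    2   13   16   15    1    1   15   17   16   -1    1    2   48   47   47   47   46   -9   23   22   17    3    6   11   16   19
y  21   18   16   13    7    4   19   18   16   19    2   16   18   19   17    1    2   48   48   47   49   48   33   28   24   15    2    8   12   17   19
y  12   19   17   10    5    4   18   17   18   16    0   16   19   18   14    2    1   71   43   -9   74   74   35   28   21   20   18    8   11   17   19
y   4   18   19   13    9    4   16   18   18    2    1    1   16   14    0    1   16   71    1    2   74   74   31   27   20   19   18    7   12   17   19
y  -4   19   18   13    8    1   15   18   17    1   18   17   16    1    1   15   18   74    2   16   74   74   30   19   21   19   18    8   12   16   18
y -13   19   18   15   10    1   18   19   19   17   18   19   18    1    1   17   16   73   58   68   74   73   18   18    1    2    2    7   11   17   18
y -22   20   19   13   10   16   20   19   19   19   18   18   18    0    0   18   18   50   48   47   48   49   18   18   18    3    2    8   12   17   18
y -30   18   17   11    8    2   20   18   18    0    1   18   17    1    1    2    3   47   48   47   48   47   18   19   18   -9   -9    6   11   16   20
{'ee_pos': array([553.3,  42.7,  71.4]), 'force': array([-1.2,  2.3,  6. ]), 'time_s': np.float64(17.8)} [25.38913963  0.55245032 68.3690881 ]
```

Four stones already lie flat in the -x half, and one leans up at about 35 mm near x = 55. I lift, move to the +x mouth and look before raking back.

Request:
arm_command(
  motion=[
    {"offset": [0, 0, -0.01], "spin": 0},
    {"offset": [0, 0, -0.02], "spin": 0},
    {"offset": [0, 0, -0.015], "spin": 0},
    {"offset": [-0.028, 0, 0], "spin": 0},
    {"offset": [-0.028, 0, 0], "spin": 0},
  ],
)

```text
time_s: 18.42
ee_pos: [567.0, -12.9, 115.7]
ee_rot: [180.0, 0.0, 104.3]
force: [-0.3, -0.4, -2.4]
gripper_width: 29.8
gripper_force: 40.0
```

Request:
arm_command(
  motion=[
    {"offset": [-0.028, 0, 0], "spin": 0},
    {"offset": [0, 0, 0], "spin": 0},
    {"offset": [0, 0, 0], "spin": 0},
  ],
)

```text
time_s: 18.8
ee_pos: [573.3, -39.2, 115.2]
ee_rot: [-180.0, -0.0, 104.2]
force: [-0.3, 0.6, -1.9]
gripper_width: 29.9
gripper_force: 40.0
```

Run:
```python
from tray import *
hmap()
I=env.grab_frame("side")[0];cv2.imwrite("pics/s5.png",cv2.resize(I[180:370,190:370],None,fx=3,fy=3))
s=env.state();print({k:np.round(s[k],1) for k in("ee_pos","force","time_s")},totray(np.array(s["ee_pos"])))
```

```text
top
side
x     -116 -108 -100  -92  -84  -76  -68  -60  -52  -44  -36  -28  -20  -12   -4    4   12   20   28   36   44   52   60   68   76   84   92  100  108  116
y  30   19   16   13    8    1   15   17   15    1    2   14   19   17    1    2    0    0    3    2    2    0   20   23   25   10    4    8   12   19   19
y  21   18   16   12    7    2   17   19   18   18    2   17   18   18   18    2    0    1    1   15   17   15   19   24   22   13    5   74   13   16   19
y  12   17   15   11    8    2   18   18   18   18    2   18   19   19   19    1    2    2    0   16   19   17    0   17   19   18    2   10   13   17   19
y   4   18   17   13    9    4   16   17   18    2    2    1   16   18    2    1   16   16    1   19   17   18   17   18   18   18   18   73   13   18   20
y  -4   17   16   13   11    2   17   17   14    0   16   18   18    2    1   17   18   19   16   16   17   13    0   18   18   19   13   67   69   17   20
y -13   18   16   11    8    1   18   19   17   17   19   18   19    1    0   19   18   18   18   17   19   18   18   17    1    2    5    8   12   18   20
y -22   18   15   12    8   14   19   18   19   19   18   19   19    1    1   18   19   19   18   17   18   18   19   18   20    2    4   69   74   16   20
y -30   19   21   13    7    2   17   17   18    1    1   17   15    0    0    1    1    0    0   18   19   18   17   20   19    2    3    8   14   17   18
{'ee_pos': array([573.3, -38.7, 115.2]), 'force': array([-0.2,  0.4, -2.5]), 'time_s': np.float64(19.0)} [ 1.09260519e+02 -8.33642617e-02  1.12239891e+02]
```

View pics/s5.png

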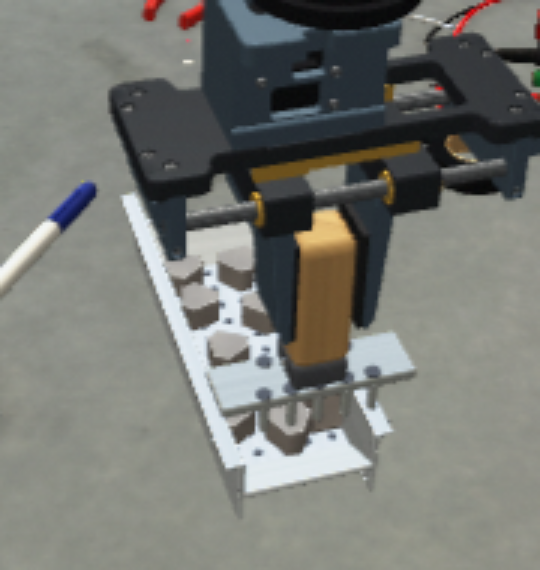

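The leaning stone fell when the pins lifted, and all ten now show as a single layer (tops ≤ 25 mm), four in the -x half and about six in the +x half. The crop agrees. I carry the rake back to the clear bench spot.

Request:
arm_command(
  motion=[
    {"offset": [0.02, 0.003, -0.01], "spin": 0},
    {"offset": [0.047, 0.003, 0], "spin": 0},
    {"offset": [0.052, 0.003, 0], "spin": 0},
    {"offset": [0.052, 0.003, 0], "spin": 0},
    {"offset": [0.052, 0.003, 0], "spin": 0},
  ],
)

```text
time_s: 19.58
ee_pos: [532.5, 183.4, 126.1]
ee_rot: [179.9, -0.0, 104.3]
force: [1.3, 0.6, -2.7]
gripper_width: 29.6
gripper_force: 40.0
```

Request:
arm_command(
  motion=[
    {"offset": [0.052, 0.003, 0], "spin": 0},
    {"offset": [0.052, 0.003, 0], "spin": 0},
    {"offset": [0.052, 0.003, 0], "spin": 0},
    {"offset": [0.046, 0.003, 0], "spin": 0},
    {"offset": [0, 0, 0.01], "spin": 0},
  ],
)

```text
time_s: 20.2
ee_pos: [494.2, 384.1, 116.4]
ee_rot: [179.8, -0.2, 104.5]
force: [-0.3, -0.5, -2.2]
gripper_width: 30.1
gripper_force: 40.0
```

Request:
arm_command(
  motion=[
    {"offset": [0, 0, 0.02], "spin": 0},
    {"offset": [0, 0, 0.02], "spin": 0},
    {"offset": [0, 0, 0.02], "spin": 0},
    {"offset": [0, 0, 0.006], "spin": 0},
    {"offset": [0, 0, 0], "spin": 0},
  ],
)

```text
time_s: 20.82
ee_pos: [495.2, 379.0, 49.4]
ee_rot: [-180.0, 0.0, 104.2]
force: [-0.2, 0.6, -2.0]
gripper_width: 30.1
gripper_force: 40.0
```

Run:
```python
from tray import *
hmap()
D=env.grab_frame("side")[1];P=cloud("side",D);ee=np.array(env.state()["ee_pos"])
Q=P.reshape(-1,3);Q=Q[(np.hypot(Q[:,0]-ee[0],Q[:,1]-ee[1])<55)&(Q[:,2]>16)&(Q[:,2]<32)]
print(np.percentile(Q,[5,50,95],axis=0).round(1).tolist())
s=env.state();print({k:np.round(s[k],1) for k in("ee_pos","ee_rot","force","time_s")})
```

```text
top
side
x     -116 -108 -100  -92  -84  -76  -68  -60  -52  -44  -36  -28  -20  -12   -4    4   12   20   28   36   44   52   60   68   76   84   92  100  108  116
y  30   20   19   14    9    3   17   18   17    1    1   18   18   19   16    1    1    2    2    2    1    1   22   24   25   11    6    8   13   16   20
y  21   18   18   13    9    3   19   18   18   17    1   17   18   20   18    2    2    1    0   17   17   17   21   23   25   12    3    8   12   18   19
y  12   19   18   13    9    6   17   19   19   18    1   17   18   19   18    1    3    3    1   18   18   18   17   18   19   17   17    8   13   16   19
y   4   19   17   14   10    6   16   17   17    1    4    1   16   15    1    2   16   16    1   18   19   19   18   19   18   19   18    8   12   19   20
y  -4   19   17   12   11    2   16   18   15    2   18   18   19    1    1   17   19   18    0   16   19   18    1   17   17   18   18    8   12   17   19
y -13   19   17   16   11    3   19   18   18   17   19   18   18    3    0   18   18   19   17   18   18   19   19   19   14    3    4    9   13   17   20
y -22   20   18   14    9   15   20   19   19   19   19   19   19    2    2   17   19   17   16   19   20   19   19   19   18    1    3    7   13   18   20
y -30   19   17   10    6    1   18   17   18    0    0   18   16    1    1    0    2    1    1   18   18   17   18   18   17    1    3    9   12   17   20
[[452.8, 356.3, 20.6], [492.8, 371.4, 27.6], [540.3, 396.1, 30.2]]
{'ee_pos': array([495.9, 379.5,  50.3]), 'ee_rot': array([179.9,  -0. , 104.2]), 'force': array([-0.1, -0.2, -1. ]), 'time_s': np.float64(21.0)}
```

Request:
arm_command(
  motion=[
    {"offset": [0, 0, 0.002], "spin": 0},
    {"offset": [0, 0, 0.0015], "spin": 0},
    {"offset": [0, 0, 0.001], "spin": 0},
    {"offset": [0, 0, 0], "spin": 0},
  ],
)

```text
time_s: 21.48
ee_pos: [495.4, 379.0, 44.6]
ee_rot: [-180.0, 0.0, 104.2]
force: [-0.2, 0.5, -3.0]
gripper_width: 30.1
gripper_force: 40.0
```

Request:
arm_command(
  motion=[
    {"offset": [0, 0, 0.0006], "spin": 0},
    {"offset": [0, 0, 0], "spin": 0},
  ],
)

```text
time_s: 21.72
ee_pos: [495.5, 379.1, 44.4]
ee_rot: [180.0, -0.0, 104.2]
force: [-0.1, -0.1, -0.1]
gripper_width: 29.9
gripper_force: 40.0
```

Touching down. I release and withdraw upward.

Request:
arm_command(
  motion=[
    {"offset": [0, 0, 0], "spin": 0},
    {"offset": [0, 0, 0], "spin": 0},
    {"offset": [0, 0, 0], "spin": 0},
    {"offset": [0, 0, 0], "spin": 0},
    {"offset": [0, 0, 0], "spin": 0},
  ],
  jaw=0.07,
)

```text
time_s: 22.35
ee_pos: [495.4, 379.1, 44.2]
ee_rot: [180.0, -0.0, 104.2]
force: [0.1, -0.4, 0.4]
gripper_width: 69.8
gripper_force: 0.0
```

Request:
arm_command(
  motion=[
    {"offset": [0, 0, -0.02], "spin": 0},
    {"offset": [0, 0, -0.03], "spin": 0},
    {"offset": [0, 0, -0.04], "spin": 0},
    {"offset": [0, 0, -0.04], "spin": 0},
    {"offset": [0, 0, 0], "spin": 0},
  ],
)

```text
time_s: 22.98
ee_pos: [497.2, 380.4, 178.1]
ee_rot: [179.6, -0.2, 104.2]
force: [-0.7, 0.0, -0.2]
gripper_width: 69.8
gripper_force: 0.0
```

Run:
```python
from tray import *
a=env.grab_frame("top")[0][180:300,200:440];b=env.grab_frame("side")[0][150:360,190:340]
cv2.imwrite("pics/f.png",np.hstack([cv2.resize(a,(480,560)) if 0 else cv2.copyMakeBorder(cv2.resize(a,None,fx=1.9,fy=1.9,interpolation=2),0,342,0,0,0),cv2.resize(b,(340,570),interpolation=2)]))
from tilt import tilt
tilt({"side":(150,215,210,270)},15,50,(495,380))
```

```text
side wood 467 [[482.0, 361.0, 42.0], [496.0, 366.0, 83.0], [511.0, 384.0, 111.0]]
plate 205 [493.3 376.8  22.3] normal [-0.01  0.03  1.  ] ((495.80596923828125, 379.08709716796875), (100.56539154052734, 33.75812911987305), 11.115286827087402)
wood axes [[0.04, -0.03, -1.0], [0.81, 0.59, 0.01], [0.58, -0.81, 0.05]]
```

View pics/f.png

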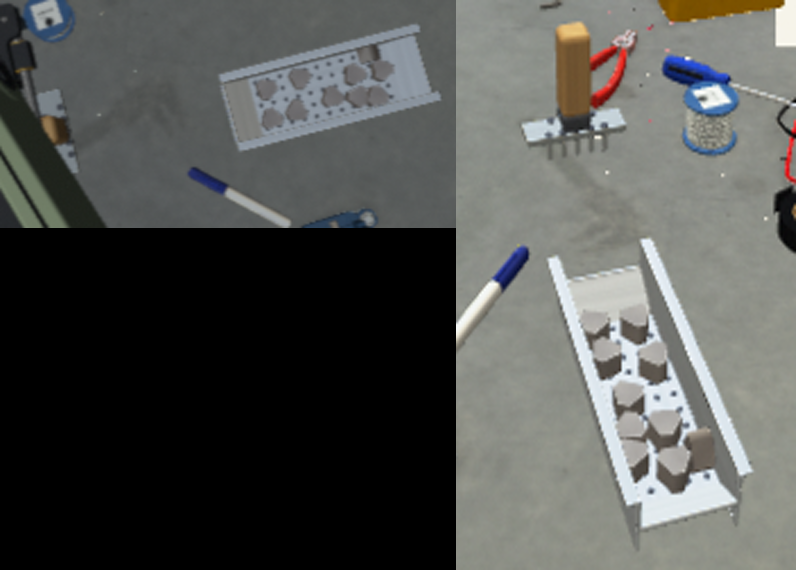

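The picture shows all ten stones in one layer: four in the -x half and six in the +x half, one of them on its side by the far wall. The rake stands upright at about (573,120) in the right panel, and the bystanders are unmoved.

```bash
python3 -c "
from workcell import env
print(env.job_done())"
```

```text
the job is handed in; nothing more can be done
None
```

I handed the job in at about 23 s; no verdict came back, but the last pictures showed all ten stones on the bed in one layer (four in the −x half, six in the +x half), the rake standing on its pins clear of the tray, and the reel, tape and marker with no visible change.

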